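# Screw the cap back onto the objective pot

### The arm

A 6-joint arm with a two-finger parallel gripper is mounted at the origin on the work surface. World frame = base frame: x ahead of the robot, y to its left, z up, the work surface at z = 0. Lengths are in m, angles in degrees, forces in N, time in s.
With the tool pointing down it reaches from about 0.375 to 0.9 m from the base axis. Payload 3.1 kg.
Tool frame: the origin (TCP) lies on the centre line of the jaws, within the pads' length; the fingertips stand 25 mm ahead of it and the grasp point (between the pads) lies 6 mm ahead of it; z points along the fingers, y is the line along which they close (so a half turn about z gives the same grasp; the last joint's range is limited). The gripper opens to 87 mm and grips with 3 to 60 N. Pads are 19 mm wide; open, the fingers measure 117 mm over their backs; the gripper's body (75 mm by 190 mm) begins 51 mm behind the grasp point.
Start: joints at [65.518, 30.224, 82.088, -0, 67.689, -10.227], TCP at [0.154, 0.606, 0.248] pointing down, gripper open.
Joint ranges: [-176.69, 176.69], [-43.24, 126.21], [12.49, 139.97], [-82, 262], [0, 151.66], [-163.58, 163.58]. Speed limits (degrees/s): [159.86, 159.86, 180, 180, 180, 180].

### API

Orientations are given as a 3x3 rotation matrix whose columns are the frame's x, y, z axes.
In Python, from rig import read_state, capture, camera_params, hand_in gives the robot as it stands.
- The arm moves only by the tool apply_moves, never from a script. Its argument "rows" is a list of rows, each an object of numbers: "x", "y", "z": the shift along the tool's x, y, z in mm; "rx", "ry", "rz": the turn, a rotation vector about the tool's x, y, z in units of 6 degrees (1.0 is 6 degrees); "claw": the closure in counts, from 0 (fully open) to 255 (shut). A call has 1 to 10 rows; each row is the pose to reach, as a shift and turn from the pose commanded when the call began, along the tool's axes at that moment; what a row does not reach only later rows make up. A row lasts 1/8 s, in which the tool goes at most 62.5 mm and 10.7 degrees, less where a joint would pass 70% of its speed; a pose out of reach is approached as far as the arm can. A call with a gripper value outside its range is refused whole. The fingers move at their own pace and stop on an object; the grip force is fixed at half the most. Time passes only in rows, so rows that repeat a pose let the fingers close. It gives the time, the measured TCP pose, the force, the opening and the grip force at its end, in the units of the state.
- read_state(): the state, without advancing time (a new reading comes with each control period).
- capture(name): name is "scene" or "top" or "wrist"; returns (picture, depth): 384x512x3 uint8, red, green, blue; 384x512 float32, m along the optical axis (not along the pixel's ray), 0 where there is no reading.
- camera_params(name): a dict with "fx", "fy", "cx", "cy" (pixels), "xyz" and "orientation" of the camera in the world. Camera axes: x right, y up, looking along -z (the intrinsics and any distortion apply to the point x, -y, -z); pixel columns grow to the right and rows downward; lengths in m; the calibration is good to about 2 mm. A picture is of the moment at which its call begins: read the wrist's pose just before it. camera_params takes no time and is no camera call; for the wrist camera it gives the pose at the moment of the call.
- hand_in(): hands the job in; it is judged then, once.
The state is a dict: "time_s": time; "joint_positions": joint angles; "qvel": joint speeds; "tau": joint torques, N m; "position": TCP position; "tcp_rot": TCP orientation; "force": force on the tool from outside, world axes, zero at the start; "moment": the same for the moment, N m; "opening": opening from 0.0 (shut) to 1.0 (fully open); "grasp_force": force on a finger pad.
Only numpy, scipy, OpenCV 4.12 (cv2) and the standard library are available. Lean on these libraries where they do the work, as an engineer would, in place of code of your own. Each camera call takes 0.05 s, during which the arm holds its last target. There are 200 camera calls.

### The job

Put the loose cap squarely onto the neck of the open objective pot, turn it backward (anticlockwise seen from above) until you feel it drop into the start of the thread, then screw it forward (clockwise) until it is fully home, and let go. Work gently: do not force cap or thread, and leave the other things on the bench where they are.

Things in the scene. Friction and masses are not known exactly. Their poses are not given: they have to be found in the camera images.
- cap_center (a point): Loose cap: plain aluminium cylinder, 54 mm diameter, 46 mm high, ribbed side, standing open end down. This point is its centre, 23 mm above its lower edge; z along its axis, up. Lower 17 mm: hollow skirt, 46 mm bore, with three even inward pins near the edge; the upper 29 mm is solid and is gripped. About 0.1 kg.
- pot_rim (a point): Centre of the top face of the open pot's neck, 85 mm above the bench; z up, the thread axis. Neck 43 mm across the thread, 20 mm high; 1.5 mm play all round in the cap. Three-start thread, clockwise from above closes. Where the starts lie is random; no frame here tells it: feel for it. When the cap is home, its centre is 6 mm above this point, and turning resistance rises sharply.
- cap: The same cap; origin at the centre of its lower edge. Put on, the cap's pins ride on the thread's flat top: this edge 6 mm below the rim (3 mm on a stop rib). Forward they soon hit a stop rib. Backward, within 2.1 rad, they reach gaps (0.25 rad free) where the cap can sink 7 mm; further back is blocked by the rib. Put down over the gaps it sinks at once.
- pot: Open aluminium pot, 53 mm diameter, upright in a grey 100 mm square block fixed to the bench; origin under the block. With the cap sunk in a gap, 1.2 to 1.7 rad of forward turning draws it down the last 4.5 mm to a firm stop. All stops are rigid: a resisting moment of 0.15 N m is already firm, 0.6 N m too much.
- mount_a: Loose black round specimen mount, 32 mm in diameter, 18 mm high, between cap and pot; origin at its underside. To be left alone.
- mount_b: Loose black round specimen mount, 32 mm in diameter, 16 mm high, with a steel chip in its top, nearer the robot; origin at its underside. To be left alone.
- eyepiece: Loose dark eyepiece standing upright, 34 mm in diameter, 56 mm high; origin at its underside. To be left alone.
- cleaner: Loose amber bottle, 44 mm in diameter, 90 mm high, on the far side; origin at its underside. To be left alone.
- dish: Loose glass dish, 80 mm in diameter, 16 mm high, on the far side; origin at its underside. To be left alone.
- driver: Loose screwdriver, 160 mm long, lying on the far side; origin at its middle underside. To be left alone.
Mind the look-alikes: they are no part of the job. What is shaped like the cap but blue or pink is not meant.

How it is judged:
By the outcome, as a careful person would: the job done as asked, in the order asked, and still so for the second after the job is handed in, with the robot touching nothing.
It also fails if it takes over 64 s, if anything falls off the work surface, if the arm or the gripper's body presses on something with over 40 N, if the wrist force passes 120 N, or if a joint passes its speed limit or range.

## Working session

There is one attempt and no reset: what is moved stays moved. The work goes in short steps, Python scripts to look and compute and a tool call to move; the robot and the scene stay as the last step left them, time stands still between calls to the robot, and variables do not carry over. Pictures are saved under pics/ and viewed, at most 10 in all, crops included, and the job is handed in when it is done.

Besides the shell and the picture viewer there is one more tool, called after "Emit:" as name(argument=value, ...) on one line, values as JSON. apply_moves: Moves the arm, as the interface text tells. Its arguments: {"type":"object","properties":{"rows":{"type":"array"}},"required":["rows"]}

```bash
mkdir -p pics; ls
cat > h.py <<'E'
import numpy as np, cv2
from rig import *
def snap(n,f):
    p=camera_params(n); im,d=capture(n); cv2.imwrite(f'pics/{f}.png',im[:,:,::-1]); np.savez(f'{f}.npz',im=im,d=d,**{k:np.array(v) for k,v in p.items()}); return im,d,p
def world(f,u,v,z=None):
    q=np.load(f'{f}.npz'); d=q['d'][int(round(v)),int(round(u))]
    r=np.array([(u-q['cx'])/q['fx'],-(v-q['cy'])/q['fy'],-1.]); R=q['orientation'].reshape(3,3); r=R@r
    return q['xyz']+r*(d if z is None else (z-q['xyz'][2])/r[2])
E
python3 - <<'E'
from h import *
for n in('top','scene'):
    im,d,p=snap(n,n+'0'); print(n,p)
s=read_state(); print(s)
E
```

```text
pics
top {'fx': 368.19229018003676, 'fy': 368.19229018003676, 'cx': 255.59329645720186, 'cy': 190.14442204724207, 'xyz': array([0.50246958, 0.0484883 , 0.84043246]), 'orientation': array([[-0.01551069,  0.99898193, -0.04236168],
       [-0.99951909, -0.01435341,  0.02748771],
       [ 0.02685169,  0.04276766,  0.99872414]])}
scene {'fx': 370.8031915941546, 'fy': 370.8031915941546, 'cx': 254.68543995145677, 'cy': 194.81163440092337, 'xyz': array([ 1.02928726, -0.34120353,  0.5727247 ]), 'orientation': array([[ 0.59556266, -0.50848353,  0.62189197],
       [ 0.80316838,  0.36243962, -0.47281928],
       [ 0.01502253,  0.78107747,  0.6242534 ]])}
{'time_s': 0.1, 'joint_positions': array([ 6.55181375e+01,  3.02745455e+01,  8.21483169e+01,  1.08314557e-04,
        6.76889559e+01, -1.02274922e+01]), 'qvel': array([ 0.04542371, -0.20906142, -0.12839971, -0.05930161,  0.00693459,
       -0.03910999]), 'tau': array([ 1.00063352e-05, -4.40983522e+01, -1.77151823e+01,  6.35242439e-02,
        5.33103780e-02, -4.55769464e-05]), 'position': array([0.15361145, 0.60520751, 0.24666376]), 'tcp_rot': array([[-9.69211813e-01,  2.46227142e-01, -8.10343086e-04],
       [ 2.46228229e-01,  9.69210249e-01, -1.77540799e-03],
       [ 3.48239189e-04, -1.92027574e-03, -9.99998096e-01]]), 'force': array([-0.92281812, -0.34766524,  0.25067184]), 'moment': array([ 0.08721434,  0.00620657, -0.0035372 ]), 'grasp_force': 0.0, 'opening': 1.0025321410830605}
```

View pics/top0.png

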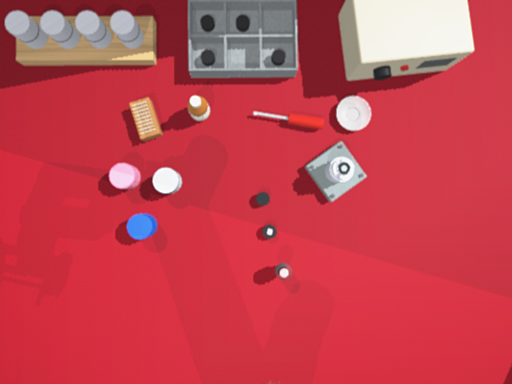

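View pics/scene0.png

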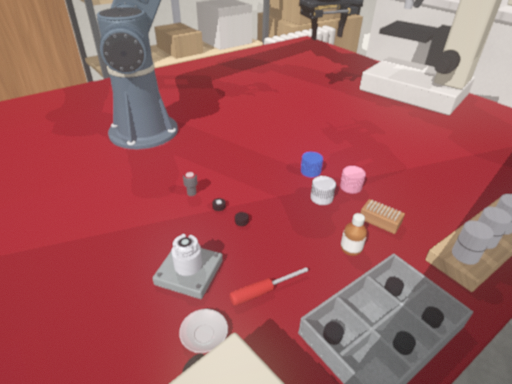

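The top view shows the silver cap at (167,181), with look-alikes in pink (124,176) and blue (141,226). The pot is at (344,168), mount_a at (262,199), mount_b at (270,232) and the eyepiece at (284,272). The scene view agrees. Next I measure them with depth.

```bash
cat >> h.py <<'E'
def cloud(f):
    q=np.load(f'{f}.npz'); d=q['d']; v,u=np.indices(d.shape)
    r=np.stack([(u-q['cx'])/q['fx'],-(v-q['cy'])/q['fy'],-np.ones_like(d)],-1)*d[...,None]
    P=r@q['orientation'].reshape(3,3).T+q['xyz']; P[d==0]=np.nan; return P
def blob(f,u,v,rad,z0,z1):
    P=cloud(f)[max(v-rad,0):v+rad+1,max(u-rad,0):u+rad+1].reshape(-1,3); P=P[(P[:,2]>z0)&(P[:,2]<z1)]
    if len(P)<3: return None
    c,r=cv2.minEnclosingCircle(P[:,:2].astype(np.float32)); return len(P),np.median(P,0).round(4),np.round(c,4),round(r,4)
E
python3 - <<'E'
from h import *
for n,u,v,r,a,b in[('cap',167,181,18,.036,.06),('pot',344,168,16,.075,.1),('pink',124,176,19,.036,.06),('blue',141,226,19,.036,.06),('cleaner',198,108,15,.05,.1),('mA',262,199,10,.008,.03),('mB',270,232,10,.008,.03),('eye',284,272,12,.04,.07),('bench',320,280,5,-.1,.1)]:
    print(n,blob('top0',u,v,r,a,b))
P=cloud('top0'); print(np.round(P[160:178:2,344],3))
E
```

```text
cap (508, array([0.5605, 0.2209, 0.0456]), array([0.5602, 0.221 ]), 0.0275)
pot (295, array([ 0.5776, -0.1546,  0.0836]), array([ 0.5775, -0.155 ]), 0.0218)
pink (529, array([0.5708, 0.3126, 0.0457]), array([0.5717, 0.3139]), 0.0275)
blue (529, array([0.4614, 0.2749, 0.0456]), array([0.462 , 0.2762]), 0.0275)
cleaner (322, array([0.7138, 0.1473, 0.0649]), array([0.7191, 0.1501]), 0.0215)
mA (157, array([0.5174, 0.0115, 0.0176]), array([0.5178, 0.0108]), 0.0157)
mB (158, array([ 0.4437, -0.0028,  0.0157]), array([ 0.4444, -0.003 ]), 0.0158)
eye (132, array([ 0.3622, -0.0284,  0.0545]), array([ 0.3603, -0.0298]), 0.0171)
bench (121, array([ 0.3314, -0.1182, -0.0006]), array([ 0.3314, -0.1181]), 0.0164)
[[ 0.595 -0.157  0.084]
 [ 0.593 -0.162  0.065]
 [ 0.586 -0.156  0.086]
 [ 0.582 -0.156  0.085]
 [ 0.578 -0.156  0.087]
 [ 0.574 -0.156  0.086]
 [ 0.57  -0.156  0.084]
 [ 0.565 -0.156  0.085]
 [ 0.561 -0.157  0.082]]
```

```bash
cat >> h.py <<'E'
def goto(x,y,z,yaw=None):
    "shift (mm) in tool axes, turn (6deg units) to TCP xyz, vertical, jaw-axis yaw deg"
    s=read_state(); R=s['tcp_rot']; d=R.T@(np.array([x,y,z])-s['position'])*1000
    if yaw is None: yaw=np.degrees(np.arctan2(R[1,1],R[0,1]))
    a=np.radians(yaw); Y=np.array([np.cos(a),np.sin(a),0]); Z=np.array([0,0,-1.]); X=np.cross(Y,Z)
    w=cv2.Rodrigues(R.T@np.c_[X,Y,Z])[0].ravel(); print('mm',d.round(1),'rot',(np.degrees(w)/6).round(2))
def st():
    s=read_state(); R=s['tcp_rot']; print('t',round(s['time_s'],2),'p',(s['position']*1e3).round(1),'yaw',np.degrees(np.arctan2(R[1,1],R[0,1])).round(1),'tilt',R[:2,2].round(4),'q',s['joint_positions'].round(1),'F',s['force'].round(2),'M',s['moment'].round(3),'open',round(s['opening'],3),'gf',round(s['grasp_force'],1))
E
python3 -c "
from h import *
goto(.54,.221,.17,10)"
```

```text
mm [-469.1 -277.1   77. ] rot [-2.000e-02  1.000e-02  1.096e+01]
```

Emit:
apply_moves(rows=[{"x": -30,"y": -18,"z": 5,"rz": 0.8},{"x": -80,"y": -47,"z": 13,"rz": 1.9},{"x": -132,"y": -78,"z": 21,"rz": 3.2},{"x": -184,"y": -109,"z": 30,"rz": 4.5},{"x": -236,"y": -140,"z": 39,"rz": 5.8},{"x": -288,"y": -170,"z": 48,"rz": 7.0},{"x": -340,"y": -201,"z": 56,"rz": 8.2},{"x": -390,"y": -230,"z": 64,"rz": 9.4},{"x": -435,"y": -257,"z": 72,"rz": 10.4},{"x": -469,"y": -277,"z": 77,"rz": 10.96}])

```text
validation failed for argument at $.ro...
```

Emit:
apply_moves(rows=[{"x": 0},{"x": 0}])

```text
validation failed for argument at $.ro...
```

```bash
python3 -c "
from h import *
st(); im,d,p=snap('wrist','w1'); print(p); st()"
```

```text
t 0.1 p [153.6 605.2 246.7] yaw 75.7 tilt [-0.0008 -0.0018] q [ 65.5  30.3  82.1   0.   67.7 -10.2] F [-0.92 -0.35  0.25] M [ 0.087  0.006 -0.004] open 1.003 gf 0.0
{'fx': 328.2283406457276, 'fy': 328.2283406457276, 'cx': 258.5925870262564, 'cy': 190.92848551265809, 'xyz': array([0.07739657, 0.62327913, 0.3835979 ]), 'orientation': array([[ 0.2453386 , -0.92895555, -0.27721933],
       [ 0.96943615,  0.23462542,  0.07172489],
       [-0.00158653, -0.28634333,  0.95812577]])}
t 0.15 p [153.7 605.3 246.8] yaw 75.7 tilt [-0.0007 -0.0015] q [ 65.5  30.3  82.1  -0.   67.7 -10.2] F [-0.5  -0.06  0.55] M [ 0.02  -0.013  0.033] open 1.003 gf 0.0
```

View pics/w1.png

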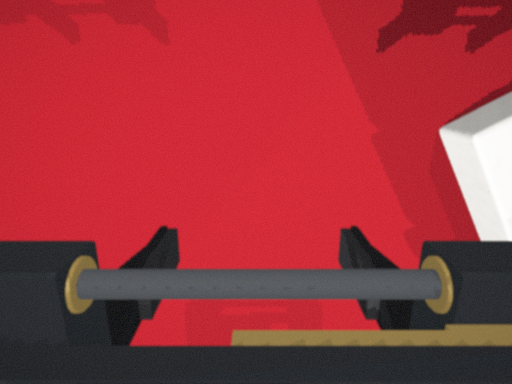

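The move was refused, so the arm hasn't moved. This wrist view shows only bench, with the jaws at the bottom around (170,270) and (350,270). I'll resend with every field filled in.

Emit:
apply_moves(rows=[{"x": -30,"y": -18,"z": 5,"rx": 0,"ry": 0,"rz": 0.8,"claw": 0},{"x": -80,"y": -47,"z": 13,"rx": 0,"ry": 0,"rz": 1.9,"claw": 0},{"x": -132,"y": -78,"z": 21,"rx": 0,"ry": 0,"rz": 3.2,"claw": 0},{"x": -184,"y": -109,"z": 30,"rx": 0,"ry": 0,"rz": 4.5,"claw": 0},{"x": -236,"y": -140,"z": 39,"rx": 0,"ry": 0,"rz": 5.8,"claw": 0},{"x": -288,"y": -170,"z": 48,"rx": 0,"ry": 0,"rz": 7.0,"claw": 0},{"x": -340,"y": -201,"z": 56,"rx": 0,"ry": 0,"rz": 8.2,"claw": 0},{"x": -390,"y": -230,"z": 64,"rx": 0,"ry": 0,"rz": 9.4,"claw": 0},{"x": -435,"y": -257,"z": 72,"rx": 0,"ry": 0,"rz": 10.4,"claw": 0},{"x": -469,"y": -277,"z": 77,"rx": 0,"ry": 0,"rz": 10.96,"claw": 0}])

```text
time_s: 1.4
position: [0.5416, 0.2198, 0.1699]
tcp_rot: [[-0.17, 0.986, -0.0], [0.986, 0.17, -0.0], [-0.0, -0.0, -1.0]]
force: [-0.1, -0.4, 0.6]
opening: 0.997
grasp_force: 0.0
```

Emit:
apply_moves(rows=[{"x": 0,"y": 0,"z": 0,"rx": 0,"ry": 0,"rz": 0,"claw": 0},{"x": 0,"y": 0,"z": 0,"rx": 0,"ry": 0,"rz": 0,"claw": 0}])

```text
time_s: 1.65
position: [0.5393, 0.2219, 0.1702]
tcp_rot: [[-0.173, 0.985, -0.002], [0.985, 0.173, 0.0], [0.0, -0.002, -1.0]]
force: [0.1, 0.2, -0.7]
opening: 0.999
grasp_force: 0.0
```

```bash
python3 -c "
from h import *
st(); im,d,p=snap('wrist','w2'); st()
P=cloud('w2'); m=(P[...,2]>.04)&(P[...,2]<.05)&(np.hypot(P[...,0]-.56,P[...,1]-.221)<.04)
print(m.sum(), cv2.minEnclosingCircle(P[m][:,:2].astype(np.float32)), P[m].mean(0)); v,u=np.where(m); print(u.min(),u.max(),v.min(),v.max())
goto(.5603,.221,.12,10)
"
```

```text
t 1.65 p [539.3 221.9 170.2] yaw 10.0 tilt [-0.0018  0.0001] q [11.4 32.7 92.3  0.  55.1  1.4] F [ 0.06  0.19 -0.66] M [-0.088  0.102  0.013] open 0.999 gf 0.0
t 1.7 p [539.  222.4 170.4] yaw 10.0 tilt [-0.0015  0.0001] q [11.4 32.7 92.3  0.  55.1  1.4] F [-0.61  0.4   0.15] M [-0.093  0.098  0.043] open 1.0 gf 0.0
3129 ((0.5605836510658264, 0.22022481262683868), 0.027566855773329735) [0.56015202 0.22142285 0.04547637]
251 315 163 225
mm [-5.1 20.8 50.3] rot [-0.01 -0.    0.01]
```

View pics/w2.png

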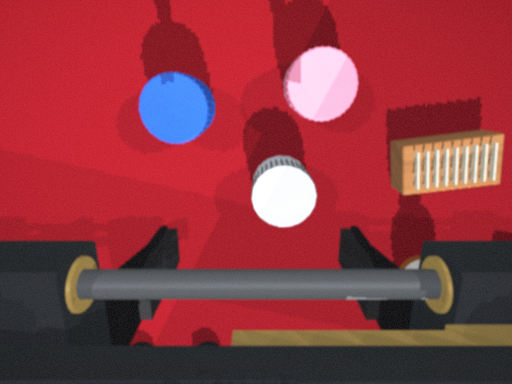

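The silver cap is at (284,193) in the wrist view. Its measured centre is about (0.560, 0.221), which matches the top camera. I'll go down over it.

Emit:
apply_moves(rows=[{"x": -5,"y": 20.8,"z": 10,"rx": 0,"ry": 0,"rz": 0,"claw": 0},{"x": -5,"y": 20.8,"z": 40,"rx": 0,"ry": 0,"rz": 0,"claw": 0},{"x": -5,"y": 20.8,"z": 75,"rx": 0,"ry": 0,"rz": 0,"claw": 0},{"x": -5,"y": 20.8,"z": 105,"rx": 0,"ry": 0,"rz": 0,"claw": 0},{"x": -5,"y": 20.8,"z": 125,"rx": 0,"ry": 0,"rz": 0,"claw": 0},{"x": -5,"y": 20.8,"z": 132.5,"rx": 0,"ry": 0,"rz": 0,"claw": 0},{"x": -5,"y": 20.8,"z": 132.5,"rx": 0,"ry": 0,"rz": 0,"claw": 0}])

```text
time_s: 2.58
position: [0.5615, 0.2209, 0.0382]
tcp_rot: [[-0.174, 0.985, 0.0], [0.985, 0.174, 0.0], [0.0, 0.0, -1.0]]
force: [-0.2, 0.3, 0.2]
opening: 0.996
grasp_force: 0.0
```

Emit:
apply_moves(rows=[{"x": 0,"y": 0,"z": 0,"rx": 0,"ry": 0,"rz": 0,"claw": 60},{"x": 0,"y": 0,"z": 0,"rx": 0,"ry": 0,"rz": 0,"claw": 90},{"x": 0,"y": 0,"z": 0,"rx": 0,"ry": 0,"rz": 0,"claw": 110},{"x": 0,"y": 0,"z": 0,"rx": 0,"ry": 0,"rz": 0,"claw": 130},{"x": 0,"y": 0,"z": 0,"rx": 0,"ry": 0,"rz": 0,"claw": 200},{"x": 0,"y": 0,"z": 0,"rx": 0,"ry": 0,"rz": 0,"claw": 255},{"x": 0,"y": 0,"z": 0,"rx": 0,"ry": 0,"rz": 0,"claw": 255},{"x": 0,"y": 0,"z": 0,"rx": 0,"ry": 0,"rz": 0,"claw": 255}])

```text
time_s: 3.58
position: [0.5616, 0.2204, 0.0383]
tcp_rot: [[-0.173, 0.985, 0.0], [0.985, 0.173, -0.0], [-0.0, 0.0, -1.0]]
force: [-0.9, -0.9, 4.4]
opening: 0.614
grasp_force: 30.0
```

```bash
python3 -c "
from h import *
st()"
```

```text
t 3.58 p [561.6 220.4  38.3] yaw 10.0 tilt [ 0.0001 -0.0001] q [10.8 45.3 93.1 -0.  41.6  0.8] F [-0.93 -0.91  4.36] M [-0.2    0.176 -0.025] open 0.614 gf 30.0
```

```bash
python3 -c "
from h import *
goto(.5476,-.207,.2,-30)"
```

```text
mm [-418.5  -87.9 -161.7] rot [0.   0.   6.66]
```

Emit:
apply_moves(rows=[{"x": 0,"y": 0,"z": -10,"rx": 0,"ry": 0,"rz": 0,"claw": 255},{"x": 0,"y": 0,"z": -45,"rx": 0,"ry": 0,"rz": 0,"claw": 255},{"x": 0,"y": 0,"z": -90,"rx": 0,"ry": 0,"rz": 0,"claw": 255},{"x": -25,"y": -5,"z": -130,"rx": 0,"ry": 0,"rz": 0.4,"claw": 255},{"x": -70,"y": -14,"z": -155,"rx": 0,"ry": 0,"rz": 1.2,"claw": 255},{"x": -125,"y": -26,"z": -162,"rx": 0,"ry": 0,"rz": 2.2,"claw": 255},{"x": -182,"y": -38,"z": -162,"rx": 0,"ry": 0,"rz": 3.1,"claw": 255},{"x": -240,"y": -50,"z": -162,"rx": 0,"ry": 0,"rz": 4.0,"claw": 255},{"x": -298,"y": -62,"z": -162,"rx": 0,"ry": 0,"rz": 5.0,"claw": 255},{"x": -350,"y": -73,"z": -162,"rx": 0,"ry": 0,"rz": 5.8,"claw": 255}])

```text
time_s: 4.82
position: [0.55, -0.1389, 0.2002]
tcp_rot: [[0.423, 0.906, 0.0], [0.906, -0.423, -0.0], [0.0, 0.0, -1.0]]
force: [0.8, 0.4, -1.1]
opening: 0.615
grasp_force: 30.0
```

Emit:
apply_moves(rows=[{"x": -40,"y": 8,"z": 0,"rx": 0,"ry": 0,"rz": 0.5,"claw": 255},{"x": -60,"y": 20,"z": 0,"rx": 0,"ry": 0,"rz": 0.86,"claw": 255},{"x": -60,"y": 20,"z": 0,"rx": 0,"ry": 0,"rz": 0.86,"claw": 255},{"x": -60,"y": 20,"z": 0,"rx": 0,"ry": 0,"rz": 0.86,"claw": 255},{"x": -60,"y": 20,"z": 0,"rx": 0,"ry": 0,"rz": 0.86,"claw": 255}])

```text
time_s: 5.45
position: [0.5434, -0.198, 0.2]
tcp_rot: [[0.498, 0.867, -0.001], [0.867, -0.498, 0.001], [0.0, -0.001, -1.0]]
force: [0.0, 0.4, -0.7]
opening: 0.612
grasp_force: 30.0
```

```bash
python3 -c "
from h import *
st(); im,d,p=snap('wrist','w3'); st()
P=cloud('w3'); m=(P[...,2]>.078)&(P[...,2]<.092)&(np.hypot(P[...,0]-.5776,P[...,1]+.155)<.035)
print(m.sum(), cv2.minEnclosingCircle(P[m][:,:2].astype(np.float32)), P[m].mean(0)); v,u=np.where(m); print(u.min(),u.max(),v.min(),v.max())
"
```

```text
t 5.45 p [ 543.4 -198.   200. ] yaw -29.8 tilt [-0.0006  0.0007] q [-31.1  30.   91.6   0.   58.4  -1.3] F [ 0.    0.41 -0.71] M [-0.109  0.089 -0.016] open 0.612 gf 30.0
t 5.5 p [ 543.4 -198.1  200. ] yaw -29.9 tilt [-0.0004  0.0006] q [-31.1  30.   91.6   0.   58.4  -1.3] F [-0.7   0.11 -2.61] M [-0.125  0.157 -0.062] open 0.614 gf 30.0
1996 ((0.5777844786643982, -0.1568276733160019), 0.02172231487929821) [ 0.57792375 -0.1563259   0.08357592]
242 298 98 154
```

View pics/w3.png

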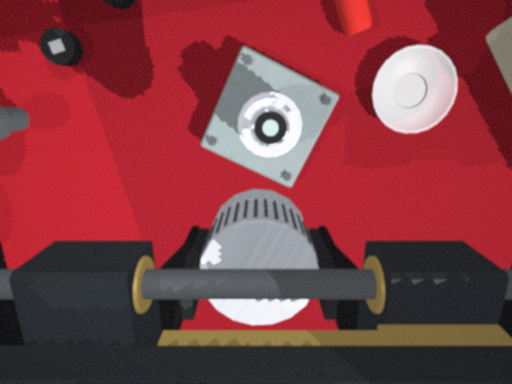

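The wrist view shows the pot neck at (270,127), with the gripped cap around (260,270) held upright. I'll measure the held cap in the same picture to get the relative offset.

```bash
python3 -c "
from h import *
P=cloud('w3'); R=np.array([[.498,.867,0],[.867,-.498,0],[0,0,-1]])
Q=(P-np.array([.5434,-.198,.2]))@R
m=(P[...,2]>.2035)&(P[...,2]<.212)&(np.hypot(Q[...,0],Q[...,1])<.034)
A=Q[m]; print(m.sum(),np.median(P[m][:,2]),A.min(0),A.max(0))
from scipy.optimize import least_squares
# front arc boundary: for each y-bin the max x
b=np.round(A[:,1]/.002).astype(int); pts=np.array([A[b==k][A[b==k][:,0].argmax()] for k in np.unique(b) if (b==k).sum()>3 and abs(k)<12])
f=least_squares(lambda c:np.hypot(pts[:,0]-c[0],pts[:,1]-c[1])-.027,[0,0],loss='soft_l1',f_scale=.0005); print(f.x,np.abs(f.fun).mean())
lo=np.array([A[b==k][A[b==k][:,0].argmin()] for k in np.unique(b) if (b==k).sum()>3 and abs(k)<12]); pp=np.r_[pts,lo]
f=least_squares(lambda c:np.hypot(pp[:,0]-c[0],pp[:,1]-c[1])-.027,[0,0],loss='soft_l1',f_scale=.0005); print(f.x,np.abs(f.fun).mean())
n=(P[...,2]>.078)&(P[...,2]<.092)&(np.hypot(P[...,0]-.5776,P[...,1]+.155)<.035); B=Q[n]; print(cv2.minEnclosingCircle(B[:,:2].astype(np.float32)))
goto(.5777,-.1560,.135,-30)
"
```

```text
6946 0.20723166228289835 [-0.02663618 -0.03254436 -0.01197233] [ 0.02746294  0.03285633 -0.00350807]
[8.64785868e-05 7.48772793e-04] 0.0002670772802780747
[0.00026343 0.00085564] 0.0002878462303140614
((0.05281990021467209, 0.009307578206062317), 0.021719055250287056)
mm [53.6  8.8 65. ] rot [-0.01 -0.    0.02]
```

Emit:
apply_moves(rows=[{"x": 15,"y": 2.5,"z": 5,"rx": 0,"ry": 0,"rz": 0,"claw": 255},{"x": 40,"y": 6.5,"z": 20,"rx": 0,"ry": 0,"rz": 0,"claw": 255},{"x": 52.8,"y": 8.5,"z": 40,"rx": 0,"ry": 0,"rz": 0,"claw": 255},{"x": 52.8,"y": 8.5,"z": 60,"rx": 0,"ry": 0,"rz": 0,"claw": 255},{"x": 52.8,"y": 8.5,"z": 70,"rx": 0,"ry": 0,"rz": 0,"claw": 255},{"x": 52.8,"y": 8.5,"z": 70,"rx": 0,"ry": 0,"rz": 0,"claw": 255},{"x": 52.8,"y": 8.5,"z": 70,"rx": 0,"ry": 0,"rz": 0,"claw": 255}])

```text
time_s: 6.38
position: [0.5775, -0.1586, 0.1305]
tcp_rot: [[0.5, 0.866, 0.001], [0.866, -0.5, -0.0], [0.0, 0.001, -1.0]]
force: [0.2, 0.4, -1.9]
opening: 0.611
grasp_force: 30.0
```

Emit:
apply_moves(rows=[{"x": 0,"y": 0,"z": 2,"rx": 0,"ry": 0,"rz": 0,"claw": 255},{"x": 0,"y": 0,"z": 4,"rx": 0,"ry": 0,"rz": 0,"claw": 255},{"x": 0,"y": 0,"z": 6,"rx": 0,"ry": 0,"rz": 0,"claw": 255},{"x": 0,"y": 0,"z": 7,"rx": 0,"ry": 0,"rz": 0,"claw": 255},{"x": 0,"y": 0,"z": 7.5,"rx": 0,"ry": 0,"rz": 0,"claw": 255},{"x": 0,"y": 0,"z": 8,"rx": 0,"ry": 0,"rz": 0,"claw": 255},{"x": 0,"y": 0,"z": 8,"rx": 0,"ry": 0,"rz": 0,"claw": 255}])

```text
time_s: 7.25
position: [0.5771, -0.1583, 0.122]
tcp_rot: [[0.5, 0.866, -0.0], [0.866, -0.5, -0.0], [-0.0, -0.0, -1.0]]
force: [-0.1, -0.9, -0.6]
opening: 0.615
grasp_force: 30.0
```

```bash
python3 -c "
from h import *
st()"
```

```text
t 7.25 p [ 577.1 -158.3  122. ] yaw -30.0 tilt [-0. -0.] q [-26.   37.6  92.   -0.   50.4   4. ] F [-0.07 -0.9  -0.64] M [-0.057  0.108 -0.049] open 0.615 gf 30.0
```

Emit:
apply_moves(rows=[{"x": 0,"y": 0,"z": -2,"rx": 0,"ry": 0,"rz": 0,"claw": 255},{"x": 1.8,"y": -0.9,"z": -2,"rx": 0,"ry": 0,"rz": 0,"claw": 255},{"x": 1.8,"y": -0.9,"z": -2,"rx": 0,"ry": 0,"rz": 0,"claw": 255},{"x": 1.8,"y": -0.9,"z": 0,"rx": 0,"ry": 0,"rz": 0,"claw": 255},{"x": 1.8,"y": -0.9,"z": 1,"rx": 0,"ry": 0,"rz": 0,"claw": 255},{"x": 1.8,"y": -0.9,"z": 2,"rx": 0,"ry": 0,"rz": 0,"claw": 255},{"x": 1.8,"y": -0.9,"z": 2,"rx": 0,"ry": 0,"rz": 0,"claw": 255}])

```text
time_s: 8.12
position: [0.5771, -0.1562, 0.1199]
tcp_rot: [[0.5, 0.866, -0.0], [0.866, -0.5, 0.0], [-0.0, -0.0, -1.0]]
force: [0.8, 0.0, -1.4]
opening: 0.608
grasp_force: 30.0
```

```bash
python3 -c "
from h import *
st()"
```

```text
t 8.12 p [ 577.1 -156.2  119.9] yaw -30.0 tilt [-0.0003  0.0001] q [-25.8  37.8  92.1  -0.   50.1   4.1] F [ 0.82  0.04 -1.37] M [-0.099  0.073 -0.001] open 0.608 gf 30.0
```

Emit:
apply_moves(rows=[{"x": 0,"y": 0,"z": 1,"rx": 0,"ry": 0,"rz": 0,"claw": 255},{"x": 0,"y": 0,"z": 2,"rx": 0,"ry": 0,"rz": 0,"claw": 255},{"x": 0,"y": 0,"z": 3,"rx": 0,"ry": 0,"rz": 0,"claw": 255},{"x": 0,"y": 0,"z": 3,"rx": 0,"ry": 0,"rz": 0,"claw": 255}])

```text
time_s: 8.62
position: [0.5773, -0.1563, 0.1174]
tcp_rot: [[0.5, 0.866, 0.0], [0.866, -0.5, -0.0], [0.0, 0.0, -1.0]]
force: [-1.2, 0.1, 2.1]
opening: 0.609
grasp_force: 30.0
```

```bash
python3 -c "
from h import *
st()"
```

```text
t 8.62 p [ 577.3 -156.3  117.4] yaw -30.0 tilt [ 0.0002 -0.0001] q [-25.8  38.   92.2  -0.   49.8   4.1] F [-1.19  0.07  2.05] M [-0.061  0.202  0.036] open 0.609 gf 30.0
```

Emit:
apply_moves(rows=[{"x": 0,"y": 0,"z": 0.5,"rx": 0,"ry": 0,"rz": 0,"claw": 255},{"x": 0,"y": 0,"z": 1,"rx": 0,"ry": 0,"rz": 0,"claw": 255},{"x": 0,"y": 0,"z": 1,"rx": 0,"ry": 0,"rz": 0,"claw": 255}])

```text
time_s: 9.0
position: [0.5773, -0.1563, 0.1171]
tcp_rot: [[0.5, 0.866, 0.0], [0.866, -0.5, -0.0], [-0.0, 0.001, -1.0]]
force: [-2.3, 0.1, 8.0]
opening: 0.613
grasp_force: 30.0
```

```bash
python3 -c "
from h import *
st()"
```

```text
t 9.0 p [ 577.3 -156.3  117.1] yaw -30.0 tilt [ 0.0005 -0.0003] q [-25.8  38.   92.2  -0.   49.8   4.1] F [-2.31  0.14  8.02] M [ 0.03   0.504 -0.003] open 0.613 gf 30.0
```

Emit:
apply_moves(rows=[{"x": 0,"y": 0,"z": 0,"rx": 0,"ry": 0,"rz": -0.35,"claw": 255},{"x": 0,"y": 0,"z": 0,"rx": 0,"ry": 0,"rz": -0.7,"claw": 255},{"x": 0,"y": 0,"z": 0,"rx": 0,"ry": 0,"rz": -1.05,"claw": 255},{"x": 0,"y": 0,"z": 0,"rx": 0,"ry": 0,"rz": -1.4,"claw": 255},{"x": 0,"y": 0,"z": 0,"rx": 0,"ry": 0,"rz": -1.67,"claw": 255},{"x": 0,"y": 0,"z": 0,"rx": 0,"ry": 0,"rz": -1.67,"claw": 255}])

```text
time_s: 9.75
position: [0.5782, -0.1564, 0.1172]
tcp_rot: [[0.341, 0.94, 0.003], [0.94, -0.341, -0.001], [0.0, 0.003, -1.0]]
force: [-0.6, 0.9, 5.7]
opening: 0.614
grasp_force: 30.0
```

```bash
python3 -c "
from h import *
st()"
```

```text
t 9.75 p [ 578.2 -156.4  117.2] yaw -19.9 tilt [ 0.0026 -0.0008] q [-25.8  38.   92.2   0.   49.7  -5.9] F [-0.61  0.94  5.68] M [0.05  0.165 0.011] open 0.614 gf 30.0
```

Emit:
apply_moves(rows=[{"x": 0,"y": 0,"z": 0,"rx": 0,"ry": 0,"rz": -0.35,"claw": 255},{"x": 0,"y": 0,"z": 0,"rx": 0,"ry": 0,"rz": -0.7,"claw": 255},{"x": 0,"y": 0,"z": 0,"rx": 0,"ry": 0,"rz": -1.05,"claw": 255},{"x": 0,"y": 0,"z": 0,"rx": 0,"ry": 0,"rz": -1.4,"claw": 255},{"x": 0,"y": 0,"z": 0,"rx": 0,"ry": 0,"rz": -1.67,"claw": 255},{"x": 0,"y": 0,"z": 0,"rx": 0,"ry": 0,"rz": -1.67,"claw": 255}])

```text
time_s: 10.5
position: [0.5782, -0.1564, 0.1172]
tcp_rot: [[0.172, 0.985, 0.003], [0.985, -0.172, -0.001], [-0.0, 0.003, -1.0]]
force: [-0.4, 1.9, 6.0]
opening: 0.614
grasp_force: 30.0
```

Emit:
apply_moves(rows=[{"x": 0,"y": 0,"z": 0,"rx": 0,"ry": 0,"rz": -0.35,"claw": 255},{"x": 0,"y": 0,"z": 0,"rx": 0,"ry": 0,"rz": -0.7,"claw": 255},{"x": 0,"y": 0,"z": 0,"rx": 0,"ry": 0,"rz": -1.05,"claw": 255},{"x": 0,"y": 0,"z": 0,"rx": 0,"ry": 0,"rz": -1.4,"claw": 255},{"x": 0,"y": 0,"z": 0,"rx": 0,"ry": 0,"rz": -1.67,"claw": 255},{"x": 0,"y": 0,"z": 0,"rx": 0,"ry": 0,"rz": -1.67,"claw": 255}])

```text
time_s: 11.25
position: [0.5781, -0.1564, 0.1172]
tcp_rot: [[-0.002, 1.0, 0.002], [1.0, 0.002, -0.001], [-0.001, 0.002, -1.0]]
force: [-0.1, 1.1, 6.1]
opening: 0.613
grasp_force: 30.0
```

Emit:
apply_moves(rows=[{"x": 0,"y": 0,"z": 0,"rx": 0,"ry": 0,"rz": -0.35,"claw": 255},{"x": 0,"y": 0,"z": 0,"rx": 0,"ry": 0,"rz": -0.7,"claw": 255},{"x": 0,"y": 0,"z": 0,"rx": 0,"ry": 0,"rz": -1.05,"claw": 255},{"x": 0,"y": 0,"z": 0,"rx": 0,"ry": 0,"rz": -1.4,"claw": 255},{"x": 0,"y": 0,"z": 0,"rx": 0,"ry": 0,"rz": -1.67,"claw": 255},{"x": 0,"y": 0,"z": 0,"rx": 0,"ry": 0,"rz": -1.67,"claw": 255}])

```text
time_s: 12.0
position: [0.577, -0.1565, 0.1156]
tcp_rot: [[-0.176, 0.984, -0.001], [0.984, 0.176, -0.0], [-0.0, -0.001, -1.0]]
force: [0.9, -1.1, -0.9]
opening: 0.607
grasp_force: 30.0
```

It dropped in: z is down 1.6 mm and the force is gone. Now I lower it gently to the bottom of the gap.

Emit:
apply_moves(rows=[{"x": 0,"y": 0,"z": 1,"rx": 0,"ry": 0,"rz": 0,"claw": 255},{"x": 0,"y": 0,"z": 2,"rx": 0,"ry": 0,"rz": 0,"claw": 255},{"x": 0,"y": 0,"z": 3,"rx": 0,"ry": 0,"rz": 0,"claw": 255},{"x": 0,"y": 0,"z": 4,"rx": 0,"ry": 0,"rz": 0,"claw": 255},{"x": 0,"y": 0,"z": 4.8,"rx": 0,"ry": 0,"rz": 0,"claw": 255},{"x": 0,"y": 0,"z": 4.8,"rx": 0,"ry": 0,"rz": 0,"claw": 255}])

```text
time_s: 12.75
position: [0.5767, -0.156, 0.111]
tcp_rot: [[-0.175, 0.984, -0.001], [0.984, 0.175, 0.001], [0.001, -0.001, -1.0]]
force: [-0.8, 0.5, -1.5]
opening: 0.613
grasp_force: 30.0
```

```bash
python3 -c "
from h import *
st()"
```

```text
t 12.75 p [ 576.7 -156.   111. ] yaw 10.1 tilt [-0.0012  0.0006] q [-25.8  38.5  92.4   0.   49.1 -35.9] F [-0.8   0.47 -1.48] M [-0.061  0.069  0.003] open 0.613 gf 30.0
```

Emit:
apply_moves(rows=[{"x": 0,"y": 0,"z": 0.5,"rx": 0,"ry": 0,"rz": 0,"claw": 255},{"x": 0,"y": 0,"z": 1.0,"rx": 0,"ry": 0,"rz": 0,"claw": 255},{"x": 0,"y": 0,"z": 1.0,"rx": 0,"ry": 0,"rz": 0,"claw": 255}])

```text
time_s: 13.12
position: [0.577, -0.1562, 0.1105]
tcp_rot: [[-0.175, 0.984, -0.0], [0.984, 0.175, 0.0], [0.0, -0.0, -1.0]]
force: [-0.2, 1.0, 1.9]
opening: 0.614
grasp_force: 30.0
```

```bash
python3 -c "
from h import *
st()"
```

```text
t 13.12 p [ 577.  -156.2  110.5] yaw 10.1 tilt [-0.0002  0.0001] q [-25.8  38.6  92.4  -0.   49.  -35.9] F [-0.17  1.03  1.91] M [0.008 0.234 0.054] open 0.614 gf 30.0
```

Seated at the bottom of the gap (z 110.5). Next I turn it forward, following it down.

Emit:
apply_moves(rows=[{"x": 0,"y": 0,"z": 0,"rx": 0,"ry": 0,"rz": 0.35,"claw": 255},{"x": 0,"y": 0,"z": 0,"rx": 0,"ry": 0,"rz": 0.7,"claw": 255},{"x": 0,"y": 0,"z": 0.1,"rx": 0,"ry": 0,"rz": 1.05,"claw": 255},{"x": 0,"y": 0,"z": 0.2,"rx": 0,"ry": 0,"rz": 1.4,"claw": 255},{"x": 0,"y": 0,"z": 0.3,"rx": 0,"ry": 0,"rz": 1.67,"claw": 255},{"x": 0,"y": 0,"z": 0.3,"rx": 0,"ry": 0,"rz": 1.67,"claw": 255}])

```text
time_s: 13.88
position: [0.5775, -0.1564, 0.1102]
tcp_rot: [[-0.001, 1.0, 0.001], [1.0, 0.001, -0.0], [-0.0, 0.001, -1.0]]
force: [0.1, 0.2, 2.9]
opening: 0.614
grasp_force: 30.0
```

```bash
python3 -c "
from h import *
st()"
```

```text
t 13.88 p [ 577.5 -156.4  110.2] yaw 0.1 tilt [ 0.0007 -0.0003] q [-25.8  38.6  92.4   0.   49.  -25.9] F [0.15 0.24 2.85] M [-0.137 -0.006  0.017] open 0.614 gf 30.0
```

Emit:
apply_moves(rows=[{"x": 0,"y": 0,"z": 0.1,"rx": 0,"ry": 0,"rz": 0.35,"claw": 255},{"x": 0,"y": 0,"z": 0.2,"rx": 0,"ry": 0,"rz": 0.7,"claw": 255},{"x": 0,"y": 0,"z": 0.3,"rx": 0,"ry": 0,"rz": 1.05,"claw": 255},{"x": 0,"y": 0,"z": 0.4,"rx": 0,"ry": 0,"rz": 1.4,"claw": 255},{"x": 0,"y": 0,"z": 0.5,"rx": 0,"ry": 0,"rz": 1.75,"claw": 255},{"x": 0,"y": 0,"z": 0.6,"rx": 0,"ry": 0,"rz": 2.1,"claw": 255},{"x": 0,"y": 0,"z": 0.7,"rx": 0,"ry": 0,"rz": 2.5,"claw": 255},{"x": 0,"y": 0,"z": 0.7,"rx": 0,"ry": 0,"rz": 2.5,"claw": 255}])

```text
time_s: 14.88
position: [0.577, -0.1562, 0.109]
tcp_rot: [[0.258, 0.966, -0.001], [0.966, -0.258, 0.0], [0.0, -0.001, -1.0]]
force: [0.3, 0.3, 1.7]
opening: 0.612
grasp_force: 30.0
```

```bash
python3 -c "
from h import *
st()"
```

```text
t 14.88 p [ 577.  -156.2  109. ] yaw -15.0 tilt [-0.0006  0.0002] q [-25.8  38.7  92.4  -0.   48.9 -10.9] F [0.34 0.34 1.66] M [-0.065  0.04  -0.06 ] open 0.612 gf 30.0
```

Emit:
apply_moves(rows=[{"x": 0,"y": 0,"z": 0.1,"rx": 0,"ry": 0,"rz": 0.35,"claw": 255},{"x": 0,"y": 0,"z": 0.2,"rx": 0,"ry": 0,"rz": 0.7,"claw": 255},{"x": 0,"y": 0,"z": 0.35,"rx": 0,"ry": 0,"rz": 1.05,"claw": 255},{"x": 0,"y": 0,"z": 0.5,"rx": 0,"ry": 0,"rz": 1.4,"claw": 255},{"x": 0,"y": 0,"z": 0.6,"rx": 0,"ry": 0,"rz": 1.75,"claw": 255},{"x": 0,"y": 0,"z": 0.7,"rx": 0,"ry": 0,"rz": 2.1,"claw": 255},{"x": 0,"y": 0,"z": 0.8,"rx": 0,"ry": 0,"rz": 2.5,"claw": 255},{"x": 0,"y": 0,"z": 0.8,"rx": 0,"ry": 0,"rz": 2.5,"claw": 255}])

```text
time_s: 15.88
position: [0.577, -0.1562, 0.1083]
tcp_rot: [[0.499, 0.867, -0.0], [0.867, -0.499, 0.0], [-0.0, -0.0, -1.0]]
force: [-0.7, -1.2, -1.6]
opening: 0.613
grasp_force: 30.0
```

```bash
python3 -c "
from h import *
st()"
```

```text
t 15.88 p [ 577.  -156.2  108.3] yaw -29.9 tilt [-0.0004  0.0001] q [-25.8  38.8  92.5  -0.   48.8   4.1] F [-0.73 -1.16 -1.6 ] M [-0.104  0.119 -0.01 ] open 0.613 gf 30.0
```

Emit:
apply_moves(rows=[{"x": 0,"y": 0,"z": 0.1,"rx": 0,"ry": 0,"rz": 0.35,"claw": 255},{"x": 0,"y": 0,"z": 0.2,"rx": 0,"ry": 0,"rz": 0.7,"claw": 255},{"x": 0,"y": 0,"z": 0.35,"rx": 0,"ry": 0,"rz": 1.05,"claw": 255},{"x": 0,"y": 0,"z": 0.5,"rx": 0,"ry": 0,"rz": 1.4,"claw": 255},{"x": 0,"y": 0,"z": 0.6,"rx": 0,"ry": 0,"rz": 1.75,"claw": 255},{"x": 0,"y": 0,"z": 0.7,"rx": 0,"ry": 0,"rz": 2.1,"claw": 255},{"x": 0,"y": 0,"z": 0.8,"rx": 0,"ry": 0,"rz": 2.5,"claw": 255},{"x": 0,"y": 0,"z": 0.8,"rx": 0,"ry": 0,"rz": 2.5,"claw": 255}])

```text
time_s: 16.88
position: [0.5772, -0.1562, 0.1076]
tcp_rot: [[0.706, 0.708, -0.0], [0.708, -0.706, -0.0], [-0.0, -0.0, -1.0]]
force: [0.6, -0.8, -0.9]
opening: 0.612
grasp_force: 30.0
```

```bash
python3 -c "
from h import *
st()"
```

```text
t 16.88 p [ 577.2 -156.2  107.6] yaw -44.9 tilt [-0. -0.] q [-25.8  38.8  92.5  -0.   48.7  19.1] F [ 0.58 -0.8  -0.95] M [-0.123  0.116 -0.01 ] open 0.612 gf 30.0
```

Emit:
apply_moves(rows=[{"x": 0,"y": 0,"z": 0.1,"rx": 0,"ry": 0,"rz": 0.35,"claw": 255},{"x": 0,"y": 0,"z": 0.2,"rx": 0,"ry": 0,"rz": 0.7,"claw": 255},{"x": 0,"y": 0,"z": 0.35,"rx": 0,"ry": 0,"rz": 1.05,"claw": 255},{"x": 0,"y": 0,"z": 0.5,"rx": 0,"ry": 0,"rz": 1.4,"claw": 255},{"x": 0,"y": 0,"z": 0.6,"rx": 0,"ry": 0,"rz": 1.75,"claw": 255},{"x": 0,"y": 0,"z": 0.7,"rx": 0,"ry": 0,"rz": 2.1,"claw": 255},{"x": 0,"y": 0,"z": 0.8,"rx": 0,"ry": 0,"rz": 2.5,"claw": 255},{"x": 0,"y": 0,"z": 0.8,"rx": 0,"ry": 0,"rz": 2.5,"claw": 255}])

```text
time_s: 17.88
position: [0.577, -0.1562, 0.1066]
tcp_rot: [[0.866, 0.501, -0.0], [0.501, -0.866, 0.0], [-0.0, -0.0, -1.0]]
force: [-0.3, -0.8, -3.5]
opening: 0.617
grasp_force: 30.0
```

```bash
python3 -c "
from h import *
st()"
```

```text
t 17.88 p [ 577.  -156.2  106.6] yaw -59.9 tilt [-0.0005  0.0002] q [-25.8  38.9  92.5  -0.   48.6  34.1] F [-0.3  -0.81 -3.5 ] M [-0.116  0.138  0.   ] open 0.617 gf 30.0
```

Emit:
apply_moves(rows=[{"x": 0,"y": 0,"z": 0.1,"rx": 0,"ry": 0,"rz": 0.2,"claw": 255},{"x": 0,"y": 0,"z": 0.2,"rx": 0,"ry": 0,"rz": 0.4,"claw": 255},{"x": 0,"y": 0,"z": 0.3,"rx": 0,"ry": 0,"rz": 0.6,"claw": 255},{"x": 0,"y": 0,"z": 0.4,"rx": 0,"ry": 0,"rz": 0.8,"claw": 255},{"x": 0,"y": 0,"z": 0.4,"rx": 0,"ry": 0,"rz": 0.8,"claw": 255}])

```text
time_s: 18.5
position: [0.577, -0.1562, 0.1063]
tcp_rot: [[0.904, 0.427, -0.0], [0.427, -0.904, 0.0], [-0.0, -0.0, -1.0]]
force: [-0.3, 0.4, -3.5]
opening: 0.613
grasp_force: 30.0
```

```bash
python3 -c "
from h import *
st()"
```

```text
t 18.5 p [ 577.  -156.2  106.3] yaw -64.7 tilt [-0.0004  0.0002] q [-25.8  38.9  92.5   0.   48.6  38.9] F [-0.33  0.35 -3.47] M [-0.091  0.247 -0.014] open 0.613 gf 30.0
```

Emit:
apply_moves(rows=[{"x": 0,"y": 0,"z": 0.1,"rx": 0,"ry": 0,"rz": 0.2,"claw": 255},{"x": 0,"y": 0,"z": 0.2,"rx": 0,"ry": 0,"rz": 0.4,"claw": 255},{"x": 0,"y": 0,"z": 0.3,"rx": 0,"ry": 0,"rz": 0.6,"claw": 255},{"x": 0,"y": 0,"z": 0.4,"rx": 0,"ry": 0,"rz": 0.8,"claw": 255},{"x": 0,"y": 0,"z": 0.4,"rx": 0,"ry": 0,"rz": 0.8,"claw": 255}])

```text
time_s: 19.12
position: [0.5771, -0.1562, 0.1063]
tcp_rot: [[0.937, 0.35, -0.0], [0.35, -0.937, 0.0], [-0.0, -0.0, -1.0]]
force: [-2.2, 0.6, -0.6]
opening: 0.614
grasp_force: 30.0
```

```bash
python3 -c "
from h import *
st()"
```

```text
t 19.12 p [ 577.1 -156.2  106.3] yaw -69.5 tilt [-0.0001  0.    ] q [-25.8  38.9  92.5  -0.   48.6  43.7] F [-2.16  0.56 -0.58] M [-0.05   0.482  0.077] open 0.614 gf 30.0
```

Emit:
apply_moves(rows=[{"x": 0,"y": 0,"z": 0,"rx": 0,"ry": 0,"rz": 0.15,"claw": 255},{"x": 0,"y": 0,"z": 0,"rx": 0,"ry": 0,"rz": 0.3,"claw": 255},{"x": 0,"y": 0,"z": 0,"rx": 0,"ry": 0,"rz": 0.3,"claw": 255}])

```text
time_s: 19.5
position: [0.5771, -0.1562, 0.1063]
tcp_rot: [[0.947, 0.32, -0.0], [0.32, -0.947, 0.0], [-0.0, -0.0, -1.0]]
force: [-2.2, 0.2, 2.1]
opening: 0.615
grasp_force: 30.0
```

```bash
python3 -c "
from h import *
st()"
```

```text
t 19.5 p [ 577.1 -156.2  106.3] yaw -71.3 tilt [-0.0003  0.    ] q [-25.8  38.9  92.5  -0.   48.6  45.5] F [-2.23  0.16  2.13] M [0.013 0.642 0.334] open 0.615 gf 30.0
```

Home: resistance rose sharply to 0.33 N m, with z at the expected height. I'll relax the stored twist, let go and rise.

Emit:
apply_moves(rows=[{"x": 0,"y": 0,"z": 0,"rx": 0,"ry": 0,"rz": -0.2,"claw": 255},{"x": 0,"y": 0,"z": 0,"rx": 0,"ry": 0,"rz": -0.2,"claw": 255},{"x": 0,"y": 0,"z": 0,"rx": 0,"ry": 0,"rz": -0.2,"claw": 60},{"x": 0,"y": 0,"z": 0,"rx": 0,"ry": 0,"rz": -0.2,"claw": 10},{"x": 0,"y": 0,"z": 0,"rx": 0,"ry": 0,"rz": -0.2,"claw": 10},{"x": 0,"y": 0,"z": 0,"rx": 0,"ry": 0,"rz": -0.2,"claw": 10},{"x": 0,"y": 0,"z": 0,"rx": 0,"ry": 0,"rz": -0.2,"claw": 10}])

```text
time_s: 20.38
position: [0.5773, -0.1563, 0.106]
tcp_rot: [[0.94, 0.34, 0.0], [0.34, -0.94, -0.0], [0.0, 0.0, -1.0]]
force: [-0.3, 0.5, 0.0]
opening: 0.953
grasp_force: 0.0
```

Emit:
apply_moves(rows=[{"x": 0,"y": 0,"z": -5,"rx": 0,"ry": 0,"rz": 0,"claw": 10},{"x": 0,"y": 0,"z": -20,"rx": 0,"ry": 0,"rz": 0,"claw": 10},{"x": 0,"y": 0,"z": -45,"rx": 0,"ry": 0,"rz": 0,"claw": 10},{"x": 0,"y": 0,"z": -75,"rx": 0,"ry": 0,"rz": 0,"claw": 10},{"x": -30,"y": 0,"z": -95,"rx": 0,"ry": 0,"rz": 0,"claw": 10},{"x": -60,"y": 0,"z": -100,"rx": 0,"ry": 0,"rz": 0,"claw": 10},{"x": -80,"y": 0,"z": -100,"rx": 0,"ry": 0,"rz": 0,"claw": 10},{"x": -80,"y": 0,"z": -100,"rx": 0,"ry": 0,"rz": 0,"claw": 10},{"x": -80,"y": 0,"z": -100,"rx": 0,"ry": 0,"rz": 0,"claw": 10}])

```text
time_s: 21.5
position: [0.503, -0.1837, 0.2068]
tcp_rot: [[0.94, 0.34, 0.002], [0.34, -0.94, -0.001], [0.002, 0.001, -1.0]]
force: [0.4, -0.8, 0.1]
opening: 0.96
grasp_force: 0.0
```

```bash
python3 -c "
from h import *
st(); im,d,p=snap('wrist','w4'); snap('top','top1')
P=cloud('w4'); m=(P[...,2]>.1)&(P[...,2]<.13)&(np.hypot(P[...,0]-.5774,P[...,1]+.1562)<.035)
A=P[m]; print(m.sum(), cv2.minEnclosingCircle(A[:,:2].astype(np.float32))); k=A[:,2]>.108
print(np.median(A[k],0), np.linalg.lstsq(np.c_[A[k][:,:2]-[.5774,-.1562],np.ones(k.sum())],A[k][:,2],rcond=None)[0])
for n,u,v,r,a,b in[('mA',262,199,10,.008,.03),('mB',270,232,10,.008,.03),('eye',284,272,12,.04,.07),('cleaner',198,108,15,.05,.1)]: print(n,blob('top1',u,v,r,a,b))
"
```

```text
t 21.5 p [ 503.  -183.7  206.8] yaw -70.1 tilt [ 0.0019 -0.0008] q [-32.   26.5  97.5   0.   55.9  38.1] F [ 0.41 -0.77  0.13] M [-0.065  0.137 -0.027] open 0.96 gf 0.0
5198 ((0.5782968401908875, -0.1571936011314392), 0.027621524408459663)
[ 0.5791021  -0.15688355  0.11357814] [-0.00190274 -0.00052689  0.11355691]
mA (155, array([0.5175, 0.0116, 0.0177]), array([0.5179, 0.0106]), 0.0157)
mB (158, array([ 0.4438, -0.0028,  0.0156]), array([ 0.4444, -0.0031]), 0.0158)
eye (132, array([ 0.3622, -0.0284,  0.0545]), array([ 0.3603, -0.0295]), 0.017)
cleaner (319, array([0.7136, 0.1474, 0.0649]), array([0.719 , 0.1502]), 0.0219)
```

View pics/w4.png

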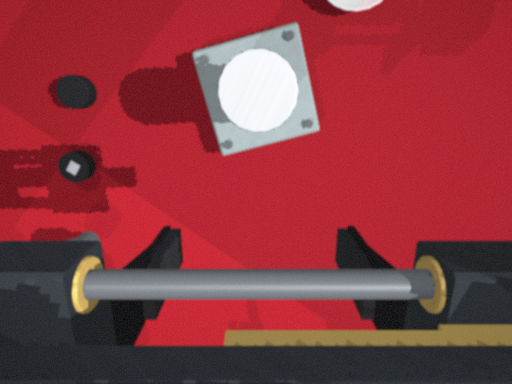

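The cap sits level on the pot at (258,90), and its top is at z = 113.6 mm. Home would be 114 mm (68 + 46), so it is fully down. Mount_a, mount_b, the eyepiece and the cleaner are where they were, and the gripper is clear.

```bash
python3 -c "
from rig import hand_in
print(hand_in())"
```

```text
the job is handed in; nothing more can be done
None
```

The cap is on the pot and screwed fully home: it dropped into the thread after about 40° backward, reached a firm stop (0.33 N m) after about 80° forward, and was released and handed in at about 22 s.

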